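Find the fullest hardware tin by weight and hold it over the free tray

TASK

Three closed tins of screws look the same: working along the board from the left ring to the right ring, lift each tin straight up a few centimetres off the board, hold it still over its ring for about a second to feel its weight, and set the two lighter ones back upright, centred on their rings. Then take the heaviest and finish still holding it upright and still in the gripper, a good 10 cm above the cork pad, which lies in whichever tray is free, so that it can be opened there; do not put it down or let it go. Do not tip any tin over, and leave the printed gear, the sanding block, the little chair and the dropper bottle where they are.

Things in the scene. Friction and masses are not known exactly. Their poses are not given: they have to be found in the camera images.
- tin_a: closed round hardware tin, blue with a broad plain white paper band and a bare-metal lid, diameter 54 mm (body and lid), 80 mm tall, rigid; lid fixed; the three look identical and differ only in weight (the heaviest 0.6 to 0.76 kg, each of the others 0.17 to 0.38 kg). Stands on one of the board's rings, which one varies. Origin: centre of its underside, z up along its axis
- tin_b: closed round hardware tin, blue with a broad plain white paper band and a bare-metal lid, diameter 54 mm (body and lid), 80 mm tall, rigid; lid fixed; the three look identical and differ only in weight (the heaviest 0.6 to 0.76 kg, each of the others 0.17 to 0.38 kg). Stands on one of the board's rings, which one varies. Origin: centre of its underside, z up along its axis
- tin_c: closed round hardware tin, blue with a broad plain white paper band and a bare-metal lid, diameter 54 mm (body and lid), 80 mm tall, rigid; lid fixed; the three look identical and differ only in weight (the heaviest 0.6 to 0.76 kg, each of the others 0.17 to 0.38 kg). Stands on one of the board's rings, which one varies. Origin: centre of its underside, z up along its axis
- spot_left (a point): centre of the left (+y end) white ring (69 mm across) on the board, on the board's top face; x, y, z axes are the board's
- spot_middle (a point): centre of the middle white ring (69 mm across) on the board, on the board's top face; x, y, z axes are the board's
- spot_right (a point): centre of the right (-y end) white ring (69 mm across) on the board, on the board's top face; x, y, z axes are the board's
- board: fixed dark wooden board, 90 mm (its x) by 340 mm (its y), 12 mm thick, with three white rings in a row along its y, 120 mm apart. Origin: centre of its underside; z up
- tray_left: open grey plastic tray, fixed, 110 x 110 mm, 22 mm high, walls and floor 4 mm thick. Origin: centre of its underside, on the work surface; stands to the left (+y) of the board
- tray_right: open grey plastic tray, fixed, 110 x 110 mm, 22 mm high, walls and floor 4 mm thick. Origin: centre of its underside, on the work surface; stands to the right (-y) of the board
- cork_pad: fixed round cork pad, 60 mm across, 4 mm thick, on the floor of the free tray (left or right, it varies). Origin: centre of its underside
- gear: loose orange printed gear, 42 mm across, 10 mm thick, lying in the other tray, which it occupies; leave alone. Origin: centre of its underside
- sanding_block: loose brown-red sanding block, 48 x 68 x 24 mm, behind the board; leave alone. Origin: centre of its underside
- mini_chair: loose small wooden model chair, 36 x 36 x 50 mm, behind the board; leave alone. Origin: centre of its underside
- ink_dropper: loose brown dropper bottle with black top, 33 mm across, 102 mm tall, standing behind the left tray; leave alone. Origin: centre of its underside
Mind the look-alikes: they are no part of the job. What is shaped like the tin_a but black or turquoise is not meant.

How it is judged:
By the outcome, as a careful person would: the job done as asked, in the order asked, and still so for the second after the job is handed in, while the arm keeps its last pose, push and grip.
It also fails if it takes over 64 s, if anything falls off the work surface, if the arm or the gripper's body presses on something with over 40 N, if the wrist force passes 120 N, or if a joint passes its speed limit or range.

ROBOT

A 6-joint arm with a two-finger parallel gripper is mounted at the origin on a cart in front of the work surface, level with it; the furniture and walls round the work are solid. World frame = base frame: x ahead of the robot, y to its left, z up, the work surface at z = 0. Lengths are in mm, angles in rad, forces in N, time in s.
With the tool pointing down it reaches from about 350 to 975 mm from the base axis. Payload 7.1 kg.
Tool frame: the origin (TCP) lies midway between the tips of the shut fingers; the grasp point (between the pads) lies 19 mm behind it; z points along the fingers, x is the direction in which the jaws open and shut, and the axes are right-handed (so a half turn about z gives the same grasp; the last joint's range is limited). The gripper opens to 88 mm and grips with 3 to 60 N. Pads are 20 mm wide; open, the fingers measure 115 mm over their backs; the gripper's body (75 mm by 178 mm) begins 61 mm behind the grasp point.
Start: joints at [1.311, 0.423, 1.63, -0, 1.089, -0.019], TCP at [149.018, 606.958, 222.675] pointing down, gripper open.
Joint ranges: [-3, 3], [-0.9, 2.11], [0.09, 2.58], [-1.31, 4.45], [0.11, 2.69], [-2.54, 2.54]. Speed limits (rad/s): [2.39, 2.39, 3.01, 3.14, 3.14, 3.14].

INTERFACE

Orientations are given as a rotation vector (axis times angle).
In Python, from plant import env, cams gives the robot as it stands.
- The arm moves only by the tool jog_arm, never from a script. Its argument "commands" is a list of rows, each an object with "grip": the closure, from -1 (fully open) to 1 (shut), so that 0 is half open; "travel": the shift along the tool's x, y, z scaled (see below), a list of three; "turn": the turn about the tool's z scaled (see below). In form: [{"grip": grip, "travel": [tx, ty, tz], "turn": turn}, ...]. A call has 1 to 5 rows; each row shifts and turns the commanded pose from where the row before left it, along the tool's axes as they then stand; what a row does not reach is not made up. The controller multiplies each number of a shift by 40 mm and each number of a turn by 0.12 rad. A row lasts 1/10 s, in which the tool goes at most 50 mm and 8.59 degrees, less where a joint would pass 70% of its speed; a pose out of reach is approached as far as the arm can. A call with a number of a shift or a turn outside -1 to 1 is refused whole. A call with a gripper value outside its range is refused whole. The fingers move at their own pace and stop on an object; "force" is the grip in N (left out, the last holds). Time passes only in rows, so rows that do not move let the fingers close. It gives the time, the measured TCP pose, the force and the opening at its end, in the units of the state.
- env.observe(): the state, without advancing time (a new reading comes with each control period).
- cams.read_camera(name): name is "side" or "top" or "wrist"; returns a dict with "img" (400x640x3 uint8, red, green, blue), "depth" (400x640 float32, mm along the optical axis (not along the pixel's ray), 0 where there is no reading), "fx", "fy", "cx", "cy" (pixels), "position" and "orientation" of the camera in the world; the wrist camera has in their place "hand_eye" (4x4, takes a point from camera to tool coordinates, whose origin is the TCP and whose axes are the tool frame's). Camera axes: x right, y down, z forward; pixel columns grow to the right and rows downward; lengths in mm; the calibration is good to about 2 mm. A picture is of the moment at which its call begins: read the wrist's pose just before it.
- env.hand_in(): hands the job in, once; it reports no verdict.
The state is a dict: "t": time; "q": joint angles; "dq": joint speeds; "effort": joint torques, N m; "position": TCP position; "ee_rot": TCP orientation; "force": force on the tool from outside, world axes, zero at the start; "moment": the same for the moment, N m; "grip_width": finger opening in mm.
Only numpy, scipy, OpenCV 4.12 (cv2) and the standard library are available. Lean on these libraries where they do the work, as an engineer would, in place of code of your own. Each camera call takes 0.05 s, during which the arm holds its last target.

## Working session

There is one attempt and no reset: what is moved stays moved. The work goes in short steps, Python scripts to look and compute and a tool call to move; the robot and the scene stay as the last step left them, time stands still between calls to the robot, and variables do not carry over. Pictures are saved under pics/ and viewed, and the job is handed in when it is done.

Besides the shell and the picture viewer there is one more tool, called after "Emit:" as name([rows], argument=value, ...), one row to a line, values as JSON. jog_arm: Moves the arm, as the interface text tells. Its arguments: {"type":"object","properties":{"commands":{"type":"array"},"force":{"type":"number"}},"required":["commands"]}

```bash
ls; mkdir -p pics
python3 - <<'E'
from plant import env,cams
import cv2,numpy as np
print(env.observe())
for n in ["top","side"]:
    d=cams.read_camera(n); cv2.imwrite(f"pics/{n}0.png",d["img"][:,:,::-1]); print(n,d["fx"],d["fy"],d["cx"],d["cy"],d["position"],d["orientation"])
    np.savez(f"{n}0.npz",**{k:v for k,v in d.items()})
E
```

```text
pics
{'t': 0.0, 'q': array([ 1.31095947e+00,  4.23834366e-01,  1.63071287e+00,  1.78823535e-05,
        1.08862269e+00, -1.89790093e-02]), 'dq': array([-2.68912794e-04,  2.03525938e-05,  4.29943915e-04, -1.96131136e-03,
        1.20699187e-03,  1.78511851e-03]), 'effort': array([ 1.48952236e-03, -5.44621575e+01, -2.73665768e+01,  6.44245720e-02,
        2.28549406e-02, -1.50837327e-04]), 'position': array([148.89341502, 606.40860394, 221.89677139]), 'ee_rot': array([ 2.47150193e+00,  1.93788366e+00, -1.99273101e-03]), 'force': array([0.52215441, 0.08169075, 0.04538351]), 'moment': array([0.00328756, 0.03135711, 0.02983529]), 'grip_width': 88.09480199554152}
top 450.0619137945913 450.0619137945913 322.14191589927674 206.34625191869281 [ 368.00518926   28.89173371 1206.47385554] [-2.11201581  2.13463666 -0.18661527]
side 426.93581224966135 426.93581224966135 324.7630145087671 194.1883248595047 [ 348.78577083 -843.68783979  788.93801297] [-2.25270237  0.24288177 -0.13434101]
```

View pics/top0.png

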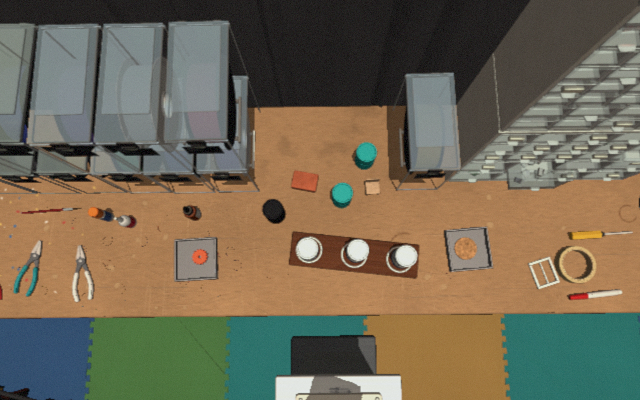

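View pics/side0.png

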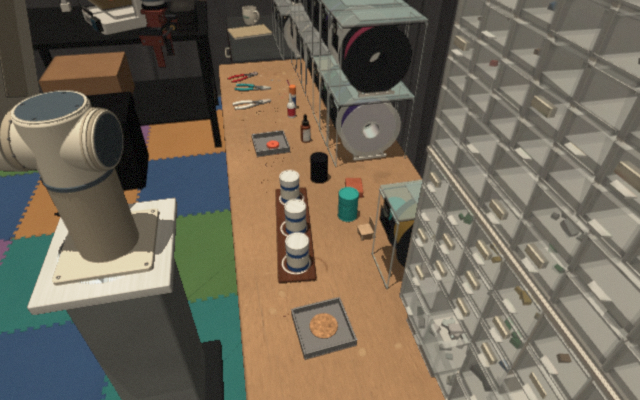

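```bash
cat > h.py <<'E'
import numpy as np,cv2
from scipy.spatial.transform import Rotation as R
def load(n): return dict(np.load(f"{n}.npz"))
def ray(d,u,v,z):
    r=R.from_rotvec(d["orientation"]).as_matrix()@np.array([(u-d["cx"])/d["fx"],(v-d["cy"])/d["fy"],1])
    return d["position"]+r*(z-d["position"][2])/r[2]
def cloud(d):
    v,u=np.mgrid[:400,:640]; Z=d["depth"]
    P=np.stack([(u-d["cx"])/d["fx"]*Z,(v-d["cy"])/d["fy"]*Z,Z],-1)
    return P@R.from_rotvec(d["orientation"]).as_matrix().T+d["position"]
E
python3 - <<'E'
from h import *
for n,b in (("top0",(280,220,430,285)),("side0",(270,165,320,285))):
    d=load(n); im=d["img"].astype(int); P=cloud(d)
    hsv=cv2.cvtColor(d["img"],cv2.COLOR_RGB2HSV)
    print(n)
    m=np.zeros((400,640),np.uint8); u0,v0,u1,v1=b
    m[v0:v1,u0:u1]=1
    # lids: height >85
    l=(m>0)&(P[...,2]>86)&(P[...,2]<100)&(d["depth"]>0)
    k,lab,st,c=cv2.connectedComponentsWithStats(l.astype(np.uint8))
    for i in range(1,k):
        if st[i,4]>60:
            q=P[lab==i]; (u,v),r=cv2.minEnclosingCircle(np.argwhere(lab==i)[:,::-1].astype(np.float32)); print("lid",st[i,4],q.mean(0).round(1),"mid",((q.max(0)+q.min(0))/2).round(1),np.ptp(q,axis=0).round(1),ray(d,u,v,92).round(1))
d=load("top0");P=cloud(d);hsv=cv2.cvtColor(d["img"],cv2.COLOR_RGB2HSV)
# board
m=(hsv[...,2]<95)&(abs(P[...,2]-12)<6); m[:220]=0;m[290:]=0;m[:,:280]=0;m[:,430:]=0
m=cv2.morphologyEx(m.astype(np.uint8),cv2.MORPH_CLOSE,np.ones((3,3)))
pts=np.argwhere(m)[:,::-1].astype(np.float32); rect=cv2.minAreaRect(pts); print("board",rect)
bp=cv2.boxPoints(rect); print([ray(d,*p,12)[:2].round(1) for p in bp], ray(d,*rect[0],12).round(1))
for (u,v,nm) in [(465,248,"pad"),(200,257,"gear"),(304,181,"sand"),(372,187,"chair"),(342,193,"turq"),(273,211,"black"),(366,155,"t2"),(192,212,"drop")]:
    print(nm,P[v,u].round(0))
# pad
m=((hsv[...,0]<20)&(hsv[...,1]>90)).astype(np.uint8); m[:234]=0;m[264:]=0;m[:,:452]=0;m[:,480:]=0
pts=np.argwhere(m)[:,::-1].astype(np.float32);(u,v),r=cv2.minEnclosingCircle(pts);print("pad",u,v,r,ray(d,u,v,8).round(1))
# obstacles taller than 20
for lo,hi in((30,120),(120,250),(250,400),(400,900)):
    m=(P[...,2]>lo)&(P[...,2]<hi)&(d["depth"]>0)
    for y0 in range(-350,300,50):
        s=m&(P[...,1]>y0)&(P[...,1]<=y0+50)&(P[...,0]>250)
        if s.sum()>3: print(lo,y0,"minx",np.percentile(P[s][:,0],1).round(), end="; ")
    print()
E
```

```text
top0
lid 369 [467.8  73.   92.2] mid [467.2  72.3  92.8] [52.3 52.1 12.9] [467.8  72.7  92. ]
lid 368 [462.6 -52.5  92.2] mid [463.3 -52.6  93. ] [52.2 50.1 13.3] [462.5 -52.1  92. ]
lid 381 [ 446.6 -170.8   92.1] mid [ 447.4 -170.8   92.3] [51.8 53.9 12.4] [ 446.2 -170.6   92. ]
side0
lid 208 [465.4  71.6  89.7] mid [465.3  71.7  90.7] [52.1 54.2  8.9] [464.4  65.7  92. ]
lid 269 [460.2 -53.9  89.6] mid [460.5 -53.2  89.7] [53.1 53.   7.3] [459.8 -57.9  92. ]
lid 349 [ 444.9 -172.9   89.9] mid [ 444.7 -170.5   90.2] [52.5 55.5  8.4] [ 444.4 -174.9   92. ]
board ((346.8280029296875, 252.69598388671875), (142.8400115966797, 41.14365005493164), 10.304845809936523)
[array([444.4, 167.1]), array([552.4, 148.4]), array([ 479.7, -225.1]), array([ 374.2, -200.7])] [462.  -28.6  12. ]
pad [ 471. -342.    9.]
gear [455. 361.  10.]
sand [655.  84.  24.]
chair [636. -99.  25.]
turq [610. -16.  76.]
black [564. 160.  82.]
t2 [709. -80.  82.]
drop [565. 369.  73.]
pad 465.3759765625 247.8023223876953 11.447075843811035 [ 472.  -343.9    8. ]
30 -350 minx 652.0; 30 -300 minx 633.0; 30 -200 minx 42
[... 247 characters left out ...]
50 minx 872.0; 120 -100 minx 906.0; 120 -50 minx 896.0; 120 0 minx 899.0; 120 50 minx 917.0; 120 100 minx 887.0; 120 150 minx 907.0; 120 200 minx 631.0; 120 250 minx 627.0; 
250 -350 minx 647.0; 250 -300 minx 656.0; 250 -250 minx 881.0; 250 -200 minx 896.0; 250 -150 minx 873.0; 250 -100 minx 905.0; 250 -50 minx 896.0; 250 0 minx 901.0; 250 50 minx 916.0; 250 100 minx 889.0; 250 150 minx 909.0; 250 200 minx 632.0; 250 250 minx 631.0; 
400 -350 minx 647.0; 400 -300 minx 655.0; 400 -250 minx 881.0; 400 -200 minx 889.0; 400 -150 minx 875.0; 400 -100 minx 907.0; 400 -50 minx 898.0; 400 0 minx 902.0; 400 50 minx 916.0; 400 100 minx 890.0; 400 150 minx 907.0; 400 200 minx 632.0; 400 250 minx 629.0;
```

Run:
```python
from h import *
d=load("top0"); c=d["img"][225:285,280:430,::-1]; cv2.imwrite("pics/z1.png",cv2.resize(c,None,fx=5,fy=5,interpolation=cv2.INTER_CUBIC))
d=load("side0"); c=d["img"][165:290,260:330,::-1]; cv2.imwrite("pics/z2.png",cv2.resize(c,None,fx=4.5,fy=4.5,interpolation=cv2.INTER_CUBIC))
```

```text
(no output)
```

View pics/z1.png

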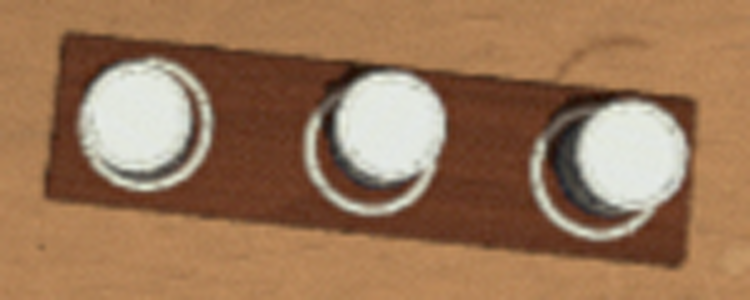

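View pics/z2.png

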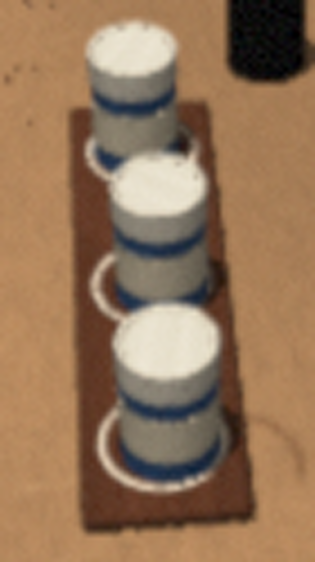

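Run:
```python
from h import *
from scipy.optimize import least_squares
d=load("top0")
cs=np.array([(65,33),(697,98),(680,268),(45,197)])/5+[280,225]-0.4
W=np.array([ray(d,*p,12)[:2] for p in cs]);print("corners",W.round(1),W.mean(0).round(1),[np.linalg.norm(W[i]-W[(i+1)%4]).round(1) for i in range(4)])
ax=(W[0]+W[3]-W[1]-W[2]);th0=np.arctan2(ax[1],ax[0]);print("ydir deg",np.degrees(th0))
for n,b in (("top0",(280,220,430,285)),("side0",(268,180,330,285))):
    d=load(n);P=cloud(d);hsv=cv2.cvtColor(d["img"],cv2.COLOR_RGB2HSV).astype(int)
    m=(hsv[...,1]<90)&(hsv[...,2]>120)&(abs(P[...,2]-12)<7)&(d["depth"]>0)
    k=np.zeros_like(m);k[b[1]:b[3],b[0]:b[2]]=1;m&=k
    pts=np.array([ray(d,u,v,12)[:2] for v,u in np.argwhere(m)])
    def f(p):
        a=np.array([np.cos(p[2]),np.sin(p[2])]);c=[p[:2]+s*120*a for s in(1,0,-1)]
        D=np.array([np.linalg.norm(pts-q,axis=1) for q in c]);D=D.min(0)
        return np.clip(D-p[3],-8,8)
    s=least_squares(f,[*W.mean(0),th0,33],loss="soft_l1")
    p=s.x;a=np.array([np.cos(p[2]),np.sin(p[2])])
    print(n,len(pts),p.round(3),np.degrees(p[2]).round(2),"rms",np.sqrt((f(p)**2).mean()).round(2),[ (p[:2]+q*120*a).round(1) for q in(1,0,-1)])
```

```text
corners [[ 520.9  115.1]
 [ 482.5 -220.5]
 [ 393.5 -207.3]
 [ 433.9  125.5]] [457.7 -46.8] [np.float64(337.8), np.float64(90.0), np.float64(335.2), np.float64(87.6)]
ydir deg 83.27856129570951
top0 379 [458.527 -46.875   1.457  33.173] 83.46 rms 2.42 [array([472.2,  72.3]), array([458.5, -46.9]), array([ 444.9, -166.1])]
side0 187 [456.727 -45.73    1.457  33.358] 83.5 rms 2.92 [array([470.3,  73.5]), array([456.7, -45.7]), array([ 443.2, -165. ])]
```

Emit:
jog_arm([
  {"grip": -1, "travel": [-0.85, 0.84, 0], "turn": 0},
  {"grip": -1, "travel": [-0.85, 0.84, 0], "turn": 0},
  {"grip": -1, "travel": [-0.85, 0.84, 0], "turn": 0},
  {"grip": -1, "travel": [-0.85, 0.84, 0], "turn": 0},
  {"grip": -1, "travel": [-0.85, 0.84, 0], "turn": 0},
], force=30)

```text
t: 0.6
position: [272.1, 400.0, 222.4]
ee_rot: [2.472, 1.939, -0.0]
force: [1.2, -0.2, 0.2]
grip_width: 87.9
```

Emit:
jog_arm([
  {"grip": -1, "travel": [-0.85, 0.84, 0], "turn": 0},
  {"grip": -1, "travel": [-0.85, 0.84, 0], "turn": 0},
  {"grip": -1, "travel": [-0.85, 0.84, 0], "turn": 0},
  {"grip": -1, "travel": [-0.85, 0.84, 0], "turn": 0},
  {"grip": -1, "travel": [-0.85, 0.84, 0], "turn": 0},
])

```text
t: 1.1
position: [394.7, 194.8, 222.7]
ee_rot: [2.472, 1.939, 0.0]
force: [1.5, 1.4, -0.4]
grip_width: 87.9
```

Emit:
jog_arm([
  {"grip": -1, "travel": [-0.85, 0.84, 0], "turn": 0},
  {"grip": -1, "travel": [-0.85, 0.84, 0], "turn": 0},
  {"grip": -1, "travel": [0, 0, 0], "turn": 1},
  {"grip": -1, "travel": [0, 0, 0], "turn": 1},
  {"grip": -1, "travel": [0, 0, 0], "turn": 1},
])

```text
t: 1.6
position: [443.2, 113.8, 222.4]
ee_rot: [-2.784, -1.455, 0.001]
force: [-0.6, 0.0, 1.1]
grip_width: 87.8
```

Emit:
jog_arm([
  {"grip": -1, "travel": [0, 0, 0], "turn": 1},
  {"grip": -1, "travel": [0, 0, 0], "turn": 1},
  {"grip": -1, "travel": [0, 0, 0], "turn": 1},
  {"grip": -1, "travel": [0, 0, 0], "turn": 1},
  {"grip": -1, "travel": [0, 0, 0], "turn": 1},
])

```text
t: 2.1
position: [443.0, 114.5, 222.4]
ee_rot: [3.089, 0.57, -0.001]
force: [0.8, -0.3, 0.2]
grip_width: 87.8
```

Emit:
jog_arm([
  {"grip": -1, "travel": [0, 0, 0], "turn": 1},
  {"grip": -1, "travel": [0, 0, 0], "turn": 1},
  {"grip": -1, "travel": [0, 0, 0], "turn": 1},
  {"grip": -1, "travel": [0, 0, 0], "turn": 1},
  {"grip": -1, "travel": [0, 0, 0], "turn": 0},
])

```text
t: 2.6
position: [443.0, 114.5, 222.5]
ee_rot: [3.137, -0.174, -0.001]
force: [-0.4, 0.1, 0.5]
grip_width: 87.5
```

```bash
cat >> h.py <<'E'
def wrist(tag):
    from plant import env,cams
    o=env.observe(); w=cams.read_camera("wrist")
    T=np.eye(4);T[:3,:3]=R.from_rotvec(o["ee_rot"]).as_matrix();T[:3,3]=o["position"]
    C=T@w["hand_eye"]
    w["position"]=C[:3,3];w["orientation"]=R.from_matrix(C[:3,:3]).as_rotvec()
    cv2.imwrite(f"pics/{tag}.png",w["img"][:,:,::-1]);np.savez(f"{tag}.npz",**w)
    print("cam",C[:3,3].round(1),"axes z",C[:3,2].round(2),"tcp",o["position"].round(1),o["t"])
    return w
E
python3 -c "
from h import *
wrist('w1')"
```

```text
cam [451.1 182.6 383.9] axes z [-0.03 -0.25 -0.97] tcp [443.  114.5 222.5] 2.6
```

View pics/w1.png

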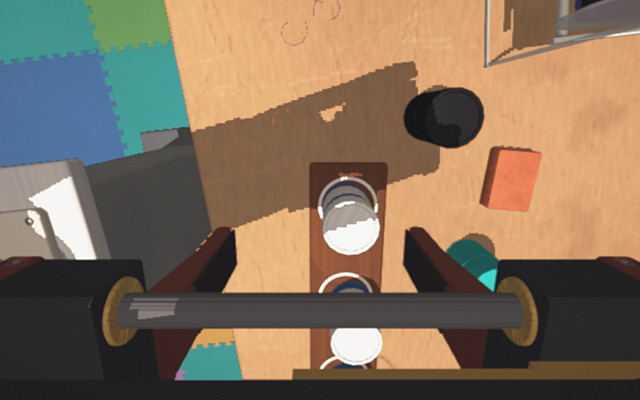

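```bash
cat >> h.py <<'E'
def lid(d,b,lo=84,hi=100):
    P=cloud(d);m=np.zeros((400,640),bool);m[b[1]:b[3],b[0]:b[2]]=1
    m&=(P[...,2]>lo)&(P[...,2]<hi)&(d["depth"]>0)
    k,lab,st,c=cv2.connectedComponentsWithStats(m.astype(np.uint8))
    i=1+np.argmax(st[1:,4]);q=P[lab==i];z=np.median(q[:,2]);q=q[abs(q[:,2]-z)<4]
    (x,y),r=cv2.minEnclosingCircle(q[:,:2].astype(np.float32))
    print("lid z",z.round(1),"mid",((q.max(0)+q.min(0))/2).round(1),"enc",round(x,1),round(y,1),"r",round(r,1),"mean",q.mean(0).round(1))
def ring(d,b,c0,r=33.3,vmin=110):
    from scipy.optimize import least_squares
    P=cloud(d);hsv=cv2.cvtColor(d["img"],cv2.COLOR_RGB2HSV).astype(int)
    m=(hsv[...,1]<90)&(hsv[...,2]>vmin)&(abs(P[...,2]-12)<5)&(d["depth"]>0)
    k=np.zeros_like(m);k[b[1]:b[3],b[0]:b[2]]=1;m&=k
    pts=np.array([ray(d,u,v,12)[:2] for v,u in np.argwhere(m)])
    pts=pts[abs(np.linalg.norm(pts-c0,axis=1)-r)<7]
    f=lambda p:np.linalg.norm(pts-p,axis=1)-r
    s=least_squares(f,c0,loss="soft_l1");e=f(s.x);a=np.degrees(np.arctan2(*(pts-s.x).T[::-1]))
    print("ring",s.x.round(1),"n",len(pts),"rms",np.sqrt((e**2).mean()).round(2),"angle bins",np.histogram(a,8,(-180,180))[0])
E
python3 - <<'E'
from h import *
d=load('w1');lid(d,(310,170,390,265));ring(d,(310,165,390,265),[471,73])
im=d["img"][150:270,290:410,::-1];cv2.imwrite("pics/z3.png",cv2.resize(im,None,fx=5,fy=5))
E
```

```text
lid z 90.2 mid [467.7  74.   90.1] enc 467.7 73.6 r 27.0 mean [467.6  74.4  90.3]
ring [471.1  71.2] n 421 rms 1.39 angle bins [27  0  0 39 88 92 87 88]
```

View pics/z3.png

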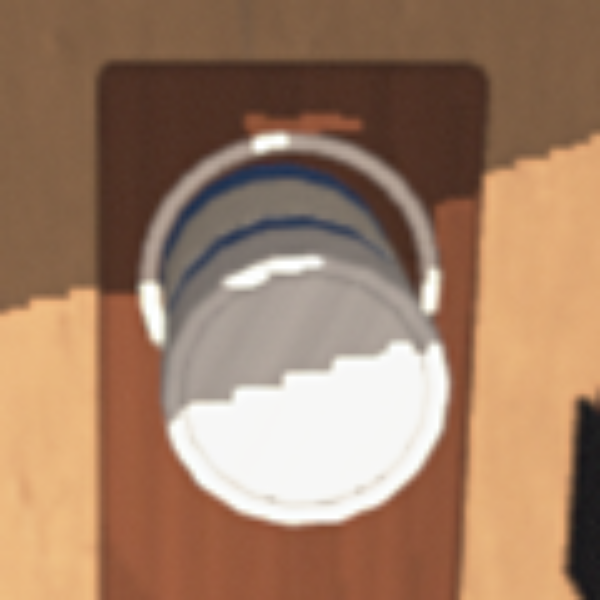

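Emit:
jog_arm([
  {"grip": -1, "travel": [0.73, 0.95, 0], "turn": 0.02},
  {"grip": -1, "travel": [0, 0, 1], "turn": 0},
  {"grip": -1, "travel": [0, 0, 1], "turn": 0},
  {"grip": -1, "travel": [0, 0, 0], "turn": 0},
])

```text
t: 3.05
position: [464.6, 72.8, 138.8]
ee_rot: [3.135, -0.173, -0.014]
force: [-0.1, -0.4, 1.0]
grip_width: 87.9
```

Emit:
jog_arm([
  {"grip": -1, "travel": [0, 0, 0], "turn": 0},
])

```text
t: 3.15
position: [467.8, 73.6, 142.7]
ee_rot: [3.136, -0.174, -0.003]
force: [0.4, -0.3, -0.9]
grip_width: 87.7
```

Transient, settled now. Down and close.

Emit:
jog_arm([
  {"grip": -1, "travel": [0, 0, 0.9], "turn": 0},
  {"grip": -1, "travel": [0, 0, 0.9], "turn": 0},
  {"grip": -1, "travel": [0, 0, 0.7], "turn": 0},
  {"grip": -1, "travel": [0, 0, 0], "turn": 0},
  {"grip": -0.1, "travel": [0, 0, 0], "turn": 0},
], force=30)

```text
t: 3.65
position: [469.4, 74.0, 44.3]
ee_rot: [-3.136, 0.175, -0.003]
force: [-0.1, -0.5, 0.8]
grip_width: 82.8
```

Emit:
jog_arm([
  {"grip": 1, "travel": [0, 0, 0], "turn": 0},
  {"grip": 1, "travel": [0, 0, 0], "turn": 0},
  {"grip": 1, "travel": [0, 0, 0], "turn": 0},
  {"grip": 1, "travel": [0, 0, 0], "turn": 0},
], force=30)

```text
t: 4.05
position: [468.2, 73.7, 43.5]
ee_rot: [-3.136, 0.176, -0.001]
force: [-3.6, 0.3, 9.8]
grip_width: 53.6
```

Emit:
jog_arm([
  {"grip": 1, "travel": [0, 0, -0.3], "turn": 0},
  {"grip": 1, "travel": [0, 0, -0.4], "turn": 0},
  {"grip": 1, "travel": [0, 0, -0.4], "turn": 0},
  {"grip": 1, "travel": [0, 0, -0.2], "turn": 0},
  {"grip": 1, "travel": [0, 0, 0], "turn": 0},
], force=40)

```text
t: 4.55
position: [468.9, 73.7, 95.9]
ee_rot: [-3.136, 0.176, -0.004]
force: [0.4, 1.2, -2.9]
grip_width: 54.0
```

Emit:
jog_arm([
  {"grip": 1, "travel": [0, 0, 0], "turn": 0},
  {"grip": 1, "travel": [0, 0, 0], "turn": 0},
  {"grip": 1, "travel": [0, 0, 0], "turn": 0},
  {"grip": 1, "travel": [0, 0, 0], "turn": 0},
])

```text
t: 4.95
position: [467.8, 73.5, 94.1]
ee_rot: [3.136, -0.176, -0.002]
force: [0.4, -0.1, -3.0]
grip_width: 53.9
```

Emit:
jog_arm([
  {"grip": 1, "travel": [0, 0, 0], "turn": 0},
  {"grip": 1, "travel": [0, 0, 0], "turn": 0},
  {"grip": 1, "travel": [0, 0, 0], "turn": 0},
  {"grip": 1, "travel": [0, 0, 0], "turn": 0},
])

```text
t: 5.35
position: [468.1, 73.6, 94.7]
ee_rot: [3.137, -0.176, -0.0]
force: [-0.2, -0.1, -3.5]
grip_width: 53.5
```

Emit:
jog_arm([
  {"grip": 1, "travel": [0, 0, 0], "turn": 0},
  {"grip": 1, "travel": [0, 0, 0], "turn": 0},
  {"grip": 1, "travel": [0, 0, 0], "turn": 0},
])

```text
t: 5.65
position: [468.2, 73.6, 94.7]
ee_rot: [3.137, -0.176, 0.0]
force: [-0.2, -0.5, -4.0]
grip_width: 53.6
```

Run:
```python
from h import *
d=wrist('w2');lid(d,(250,150,450,290),110,150);ring(d,(280,130,420,290),[471,72])
from plant import env
o=env.observe();print(o["force"],o["effort"])
```

```text
cam [476.2 141.7 256.2] axes z [-0.03 -0.25 -0.97] tcp [468.2  73.6  94.7] 5.65
lid z 140.9 mid [474.9  86.1 140.9] enc 474.9 79.2 r 33.1 mean [471.3  86.1 141.3]
ring [471.1  71.2] n 914 rms 1.4 angle bins [  0   0   0 114 207 224 218 151]
[-0.50777451 -0.02288196 -2.67684606] [ 1.70634987e-03 -4.53252196e+01 -1.81237149e+01  4.83023375e-02
 -3.02405904e-03  2.54722801e-05]
```

View pics/w2.png

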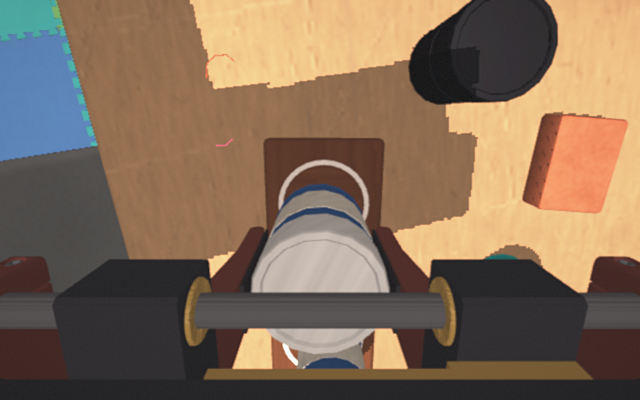

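Emit:
jog_arm([
  {"grip": 1, "travel": [0.08, 0.04, 0.2], "turn": 0},
  {"grip": 1, "travel": [0, 0, 0.4], "turn": 0},
  {"grip": 1, "travel": [0, 0, 0.4], "turn": 0},
  {"grip": 1, "travel": [0, 0, 0.15], "turn": 0},
  {"grip": 1, "travel": [0, 0, 0], "turn": 0},
])

```text
t: 6.2
position: [470.5, 71.5, 47.7]
ee_rot: [3.136, -0.177, -0.003]
force: [-0.5, -1.2, -3.2]
grip_width: 53.5
```

Emit:
jog_arm([
  {"grip": 1, "travel": [0, 0, 0.1], "turn": 0},
  {"grip": 1, "travel": [0, 0, 0], "turn": 0},
  {"grip": 1, "travel": [0, 0, 0], "turn": 0},
])

```text
t: 6.5
position: [471.4, 71.7, 45.0]
ee_rot: [-3.137, 0.176, -0.001]
force: [-0.1, 0.3, -3.5]
grip_width: 53.3
```

Emit:
jog_arm([
  {"grip": 1, "travel": [0, 0, 0.04], "turn": 0},
  {"grip": 1, "travel": [0, 0, 0], "turn": 0},
  {"grip": 1, "travel": [0, 0, 0], "turn": 0},
])

```text
t: 6.8
position: [471.6, 71.7, 43.6]
ee_rot: [-3.136, 0.176, -0.002]
force: [-1.1, -0.9, 3.2]
grip_width: 53.5
```

Touching now. Open and rise.

Emit:
jog_arm([
  {"grip": 0, "travel": [0, 0, 0], "turn": 0},
  {"grip": -1, "travel": [0, 0, 0], "turn": 0},
  {"grip": -1, "travel": [0, 0, 0], "turn": 0},
  {"grip": -1, "travel": [0, 0, 0], "turn": 0},
])

```text
t: 7.2
position: [471.1, 71.6, 43.0]
ee_rot: [3.137, -0.177, -0.0]
force: [0.4, -0.8, 0.6]
grip_width: 74.2
```

Emit:
jog_arm([
  {"grip": -1, "travel": [0, 0, -0.7], "turn": 0},
  {"grip": -1, "travel": [0, 0, -1], "turn": 0},
  {"grip": -1, "travel": [0, 0, -1], "turn": 0},
  {"grip": -1, "travel": [0, 0, -1], "turn": 0},
  {"grip": -1, "travel": [0, 0, 0], "turn": 0},
])

```text
t: 7.7
position: [474.3, 72.1, 195.8]
ee_rot: [-3.135, 0.176, -0.014]
force: [-0.1, -0.8, -0.8]
grip_width: 88.0
```

Run:
```python
from h import *
from plant import cams
d=wrist('w3')
t=cams.read_camera("top");np.savez("top1.npz",**t)
for d,n in((t,"top1"),): 
  lid(d,(290,230,328,268));
c=t["img"][225:285,280:430,::-1]; c2=load("w3")["img"][80:380,200:500,::-1]
cv2.imwrite("pics/z4.png",np.vstack([cv2.resize(c,(750,300)),cv2.resize(c2,(750,300))[:, :]]))
```

```text
cam [480.9 139.9 357.4] axes z [-0.02 -0.25 -0.97] tcp [474.3  72.1 195.8] 7.7Traceback (most recent call last):
  File "<stdin>", line 6, in <module>
  File "h.py", line 24, in lid
    i=1+np.argmax(st[1:,4]);q=P[lab==i];z=np.median(q[:,2]);q=q[abs(q[:,2]-z)<4]
        ~~~~~~~~~^^^^^^^^^^
    return _wrapfunc(a, 'argmax', axis=axis, out=out, **kwds)
    return bound(*args, **kwds)
ValueError: attempt to get argmax of an empty sequence
```

View pics/w3.png

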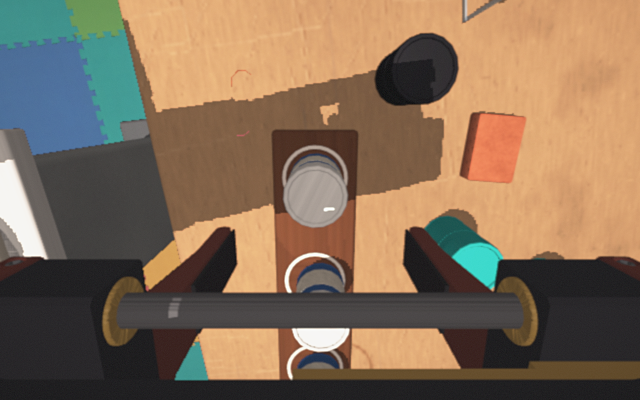

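Emit:
jog_arm([
  {"grip": -1, "travel": [0, 1, 0], "turn": 0},
  {"grip": -1, "travel": [0, 1, -0.5], "turn": 0},
  {"grip": -1, "travel": [0, 0, 0], "turn": 0},
  {"grip": -1, "travel": [0, 0, 0], "turn": 0},
  {"grip": -1, "travel": [0, 0, 0], "turn": 0},
])

```text
t: 8.3
position: [461.4, -7.3, 209.7]
ee_rot: [-3.136, 0.176, 0.004]
force: [-0.5, -0.4, -0.2]
grip_width: 87.8
```

Run:
```python
from h import *
d=wrist('w4')
```

```text
cam [469.8  60.7 371.1] axes z [-0.03 -0.25 -0.97] tcp [461.4  -7.3 209.7] 8.3
```

View pics/w4.png

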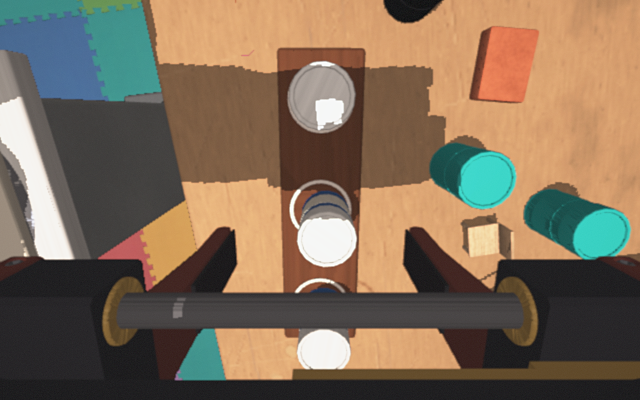

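Run:
```python
from h import *
d=load('w4')
print("left");lid(d,(270,50,370,150));ring(d,(270,50,370,150),[471,72])
print("mid");lid(d,(280,170,370,275));ring(d,(280,170,370,275),[458,-46])
im=d["img"][50:140,270:370,::-1];cv2.imwrite("pics/z5.png",cv2.resize(im,None,fx=6,fy=6))
P=cloud(d)
# board left edges at rows (both sides) for centre line
hsv=cv2.cvtColor(d["img"],cv2.COLOR_RGB2HSV)
for v in (52,145,160,172):
    print(v,[int(x) for x in hsv[v,270:375:3,2]])
```

```text
left
lid z 90.2 mid [471.9  71.3  90.6] enc 471.8 71.2 r 26.9 mean [472.   71.8  90.3]
ring [471.1  72.1] n 257 rms 1.32 angle bins [66 79 56  8  5 11  9 23]
mid
lid z 90.1 mid [462.5 -51.6  89.7] enc 462.4 -51.7 r 27.2 mean [462.5 -50.9  90.2]
ring [457.4 -48. ] n 482 rms 1.52 angle bins [ 78   0   0  15  88  93  94 114]
52 [224, 224, 198, 133, 142, 140, 137, 142, 141, 139, 137, 136, 137, 138, 133, 132, 135, 131, 142, 140, 140, 143, 141, 132, 134, 142, 141, 136, 137, 137, 137, 115, 212, 218, 219]
145 [124, 129, 127, 93, 79, 81, 79, 78, 81, 81, 78, 79, 80, 76, 77, 79, 79, 75, 76, 72, 75, 80, 80, 76, 77, 79, 72, 74, 74, 75, 67, 120, 120, 118, 119]
160 [128, 129, 127, 111, 79, 80, 80, 77, 83, 81, 77, 79, 81, 79, 77, 79, 77, 75, 76, 75, 76, 75, 80, 79, 77, 79, 75, 76, 75, 75, 68, 120, 124, 121, 120]
172 [128, 127, 128, 126, 71, 75, 77, 79, 83, 81, 78, 79, 82, 78, 77, 79, 79, 75, 74, 76, 76, 75, 78, 77, 78, 80, 75, 73, 77, 77, 73, 120, 122, 122, 118]
```

View pics/z5.png

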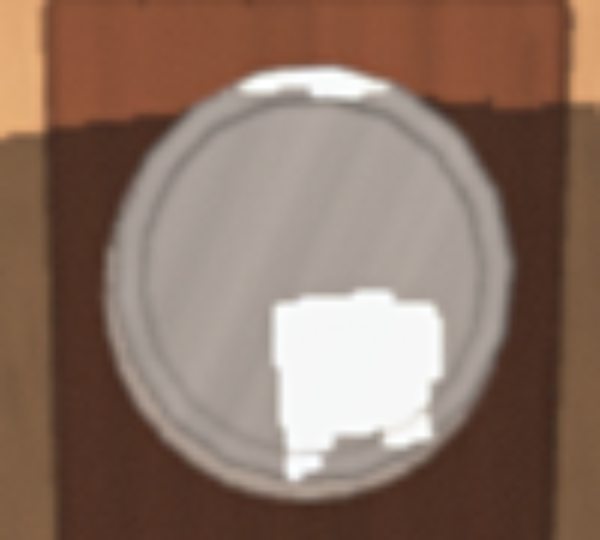

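Emit:
jog_arm([
  {"grip": -1, "travel": [0.15, 1, 0], "turn": 0},
  {"grip": -1, "travel": [0, 0.1, 0.9], "turn": 0},
  {"grip": -1, "travel": [0, 0, 0.9], "turn": 0},
  {"grip": -1, "travel": [0, 0, 0], "turn": 0},
  {"grip": -1, "travel": [0, 0, 0], "turn": 0},
])

```text
t: 8.85
position: [462.8, -51.4, 138.7]
ee_rot: [-3.136, 0.175, 0.004]
force: [0.7, 0.5, 0.3]
grip_width: 87.6
```

Emit:
jog_arm([
  {"grip": -1, "travel": [0, 0, 0.9], "turn": 0},
  {"grip": -1, "travel": [0, 0, 0.8], "turn": 0},
  {"grip": -1, "travel": [0, 0, 0.65], "turn": 0},
  {"grip": -1, "travel": [0, 0, 0], "turn": 0},
  {"grip": -0.1, "travel": [0, 0, 0], "turn": 0},
], force=30)

```text
t: 9.35
position: [464.2, -52.0, 46.3]
ee_rot: [3.137, -0.175, 0.002]
force: [0.3, -0.6, 0.4]
grip_width: 83.1
```

Emit:
jog_arm([
  {"grip": 1, "travel": [0, 0, 0], "turn": 0},
  {"grip": 1, "travel": [0, 0, 0], "turn": 0},
  {"grip": 1, "travel": [0, 0, 0], "turn": 0},
  {"grip": 1, "travel": [0, 0, 0], "turn": 0},
], force=40)

```text
t: 9.75
position: [463.3, -52.3, 45.9]
ee_rot: [3.137, -0.176, 0.001]
force: [-2.8, 0.6, 8.2]
grip_width: 53.5
```

Emit:
jog_arm([
  {"grip": 1, "travel": [0, 0, -0.2], "turn": 0},
  {"grip": 1, "travel": [0, 0, -0.4], "turn": 0},
  {"grip": 1, "travel": [0, 0, -0.4], "turn": 0},
  {"grip": 1, "travel": [0, 0, -0.2], "turn": 0},
  {"grip": 1, "travel": [0, 0, 0], "turn": 0},
], force=40)

```text
t: 10.25
position: [464.0, -52.4, 94.2]
ee_rot: [3.136, -0.177, 0.004]
force: [0.5, 0.1, -2.1]
grip_width: 53.5
```

Emit:
jog_arm([
  {"grip": 1, "travel": [0, 0, 0], "turn": 0},
  {"grip": 1, "travel": [0, 0, 0], "turn": 0},
  {"grip": 1, "travel": [0, 0, 0], "turn": 0},
  {"grip": 1, "travel": [0, 0, 0], "turn": 0},
])

```text
t: 10.65
position: [462.9, -52.2, 92.6]
ee_rot: [-3.137, 0.177, 0.002]
force: [-0.6, 0.2, -2.6]
grip_width: 53.7
```

Emit:
jog_arm([
  {"grip": 1, "travel": [0, 0, 0], "turn": 0},
  {"grip": 1, "travel": [0, 0, 0], "turn": 0},
  {"grip": 1, "travel": [0, 0, 0], "turn": 0},
  {"grip": 1, "travel": [0, 0, 0], "turn": 0},
])

```text
t: 11.05
position: [463.2, -52.2, 93.1]
ee_rot: [-3.137, 0.176, 0.0]
force: [-0.0, -0.1, -3.2]
grip_width: 53.7
```

Emit:
jog_arm([
  {"grip": 1, "travel": [0, 0, 0], "turn": 0},
  {"grip": 1, "travel": [0, 0, 0], "turn": 0},
  {"grip": 1, "travel": [0, 0, 0], "turn": 0},
])

```text
t: 11.35
position: [463.2, -52.3, 93.1]
ee_rot: [3.137, -0.177, 0.0]
force: [0.3, 0.7, -0.5]
grip_width: 53.8
```

Emit:
jog_arm([
  {"grip": 1, "travel": [-0.16, -0.09, 0.2], "turn": 0},
  {"grip": 1, "travel": [0, 0, 0.4], "turn": 0},
  {"grip": 1, "travel": [0, 0, 0.35], "turn": 0},
  {"grip": 1, "travel": [0, 0, 0.15], "turn": 0},
  {"grip": 1, "travel": [0, 0, 0], "turn": 0},
])

```text
t: 11.85
position: [456.2, -47.7, 48.1]
ee_rot: [-3.136, 0.176, 0.004]
force: [-0.2, -0.1, -2.4]
grip_width: 53.7
```

Emit:
jog_arm([
  {"grip": 1, "travel": [0, 0, 0.06], "turn": 0},
  {"grip": 1, "travel": [0, 0, 0], "turn": 0},
  {"grip": 1, "travel": [0, 0, 0], "turn": 0},
])

```text
t: 12.15
position: [457.5, -48.0, 47.1]
ee_rot: [3.137, -0.176, 0.001]
force: [0.5, 0.6, -2.6]
grip_width: 53.7
```

Emit:
jog_arm([
  {"grip": 1, "travel": [0, 0, 0.04], "turn": 0},
  {"grip": 1, "travel": [0, 0, 0], "turn": 0},
  {"grip": 1, "travel": [0, 0, 0], "turn": 0},
])

```text
t: 12.45
position: [457.7, -48.0, 45.9]
ee_rot: [3.137, -0.176, 0.002]
force: [-1.8, 0.1, 6.9]
grip_width: 53.8
```

Contact. Release and rise, then move toward the right tin.

Emit:
jog_arm([
  {"grip": 0, "travel": [0, 0, 0], "turn": 0},
  {"grip": -1, "travel": [0, 0, 0], "turn": 0},
  {"grip": -1, "travel": [0, 0, 0], "turn": 0},
  {"grip": -1, "travel": [0, 0, 0], "turn": 0},
])

```text
t: 12.85
position: [457.4, -48.0, 45.2]
ee_rot: [3.137, -0.176, 0.001]
force: [0.2, 0.1, -0.3]
grip_width: 73.8
```

Emit:
jog_arm([
  {"grip": -1, "travel": [0, 0, -0.7], "turn": 0},
  {"grip": -1, "travel": [0, 0, -1], "turn": 0},
  {"grip": -1, "travel": [0, 0, -1], "turn": 0},
  {"grip": -1, "travel": [0, 0, -1], "turn": 0},
  {"grip": -1, "travel": [0, 0, -0.5], "turn": 0},
])

```text
t: 13.35
position: [458.6, -48.1, 216.4]
ee_rot: [3.136, -0.176, 0.007]
force: [-0.6, -0.3, 0.4]
grip_width: 88.0
```

Emit:
jog_arm([
  {"grip": -1, "travel": [0, 1, 0], "turn": 0},
  {"grip": -1, "travel": [0, 1, 0], "turn": 0},
  {"grip": -1, "travel": [0, 0, 0], "turn": 0},
  {"grip": -1, "travel": [0, 0, 0], "turn": 0},
  {"grip": -1, "travel": [0, 0, 0], "turn": 0},
])

```text
t: 13.85
position: [448.0, -126.8, 212.8]
ee_rot: [-3.136, 0.176, 0.001]
force: [-0.4, 0.8, 0.4]
grip_width: 87.5
```

Run:
```python
from h import *
d=wrist('w5')
```

```text
cam [456.2 -58.8 374.3] axes z [-0.03 -0.25 -0.97] tcp [ 448.  -126.8  212.8] 13.85
```

View pics/w5.png

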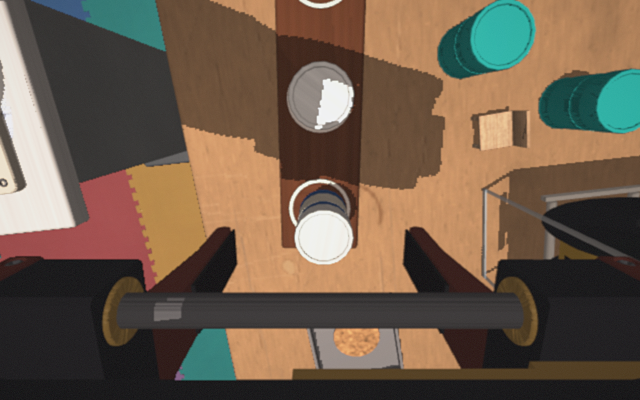

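Run:
```python
from h import *
d=load('w5')
print("mid");lid(d,(270,50,370,145));ring(d,(270,50,370,145),[458,-47])
print("right");lid(d,(280,170,370,275));ring(d,(280,170,370,275),[444,-166])
hsv=cv2.cvtColor(d["img"],cv2.COLOR_RGB2HSV);m=((hsv[...,0]<20)&(hsv[...,1]>90)).astype(np.uint8)
P=cloud(d)
m[:328]=0;m[366:]=0;m[:,:330]=0;m[:,382:]=0
pts=np.argwhere(m)[:,::-1];W=np.array([ray(d,u,v,8)[:2] for u,v in pts],np.float32);print("pad",cv2.minEnclosingCircle(W))
```

```text
mid
lid z 90.2 mid [458.  -47.8  90.5] enc 457.9 -47.8 r 26.9 mean [458.1 -47.4  90.3]
ring [457.4 -47.2] n 212 rms 0.84 angle bins [57 71 52 13  2  0  0 17]
right
lid z 90.1 mid [ 446.6 -170.2   89.7] enc 446.7 -170.6 r 27.1 mean [ 446.8 -169.7   90.2]
ring [ 443.5 -167.1] n 488 rms 1.59 angle bins [ 67   0   0  22  74  99 113 113]
pad ((470.89837646484375, -342.89471435546875), 29.712448120117188)
```

Emit:
jog_arm([
  {"grip": -1, "travel": [0.08, 1, 0], "turn": 0},
  {"grip": -1, "travel": [0, 0.09, 0.9], "turn": 0},
  {"grip": -1, "travel": [0, 0, 0.9], "turn": 0},
  {"grip": -1, "travel": [0, 0, 0], "turn": 0},
  {"grip": -1, "travel": [0, 0, 0], "turn": 0},
])

```text
t: 14.4
position: [446.5, -170.2, 141.1]
ee_rot: [-3.136, 0.174, 0.003]
force: [0.4, 0.9, 2.0]
grip_width: 87.4
```

Emit:
jog_arm([
  {"grip": -1, "travel": [0, 0, 0.9], "turn": 0},
  {"grip": -1, "travel": [0, 0, 0.8], "turn": 0},
  {"grip": -1, "travel": [0, 0, 0.7], "turn": 0},
  {"grip": -1, "travel": [0, 0, 0], "turn": 0},
  {"grip": -0.1, "travel": [0, 0, 0], "turn": 0},
], force=30)

```text
t: 14.9
position: [447.7, -171.1, 46.5]
ee_rot: [3.136, -0.175, 0.002]
force: [-0.3, 0.8, 0.2]
grip_width: 83.0
```

Emit:
jog_arm([
  {"grip": 1, "travel": [0, 0, 0], "turn": 0},
  {"grip": 1, "travel": [0, 0, 0], "turn": 0},
  {"grip": 1, "travel": [0, 0, 0], "turn": 0},
  {"grip": 1, "travel": [0, 0, 0], "turn": 0},
], force=40)

```text
t: 15.3
position: [446.6, -171.2, 45.9]
ee_rot: [3.136, -0.176, 0.001]
force: [-2.9, 0.7, 9.1]
grip_width: 53.6
```

Emit:
jog_arm([
  {"grip": 1, "travel": [0, 0, -0.2], "turn": 0},
  {"grip": 1, "travel": [0, 0, -0.4], "turn": 0},
  {"grip": 1, "travel": [0, 0, -0.4], "turn": 0},
  {"grip": 1, "travel": [0, 0, -0.2], "turn": 0},
  {"grip": 1, "travel": [0, 0, 0], "turn": 0},
], force=50)

```text
t: 15.8
position: [446.9, -171.3, 93.9]
ee_rot: [3.136, -0.177, 0.002]
force: [0.8, 0.7, -7.7]
grip_width: 53.6
```

Emit:
jog_arm([
  {"grip": 1, "travel": [0, 0, 0], "turn": 0},
  {"grip": 1, "travel": [0, 0, 0], "turn": 0},
  {"grip": 1, "travel": [0, 0, 0], "turn": 0},
  {"grip": 1, "travel": [0, 0, 0], "turn": 0},
])

```text
t: 16.2
position: [446.2, -171.0, 92.6]
ee_rot: [-3.136, 0.176, 0.002]
force: [0.3, -0.5, -7.4]
grip_width: 53.7
```

Emit:
jog_arm([
  {"grip": 1, "travel": [0, 0, 0], "turn": 0},
  {"grip": 1, "travel": [0, 0, 0], "turn": 0},
  {"grip": 1, "travel": [0, 0, 0], "turn": 0},
  {"grip": 1, "travel": [0, 0, 0], "turn": 0},
])

```text
t: 16.6
position: [446.6, -171.1, 93.1]
ee_rot: [3.137, -0.176, 0.0]
force: [0.2, -0.5, -6.9]
grip_width: 53.4
```

Emit:
jog_arm([
  {"grip": 1, "travel": [0, 0, 0], "turn": 0},
  {"grip": 1, "travel": [0, 0, 0], "turn": 0},
  {"grip": 1, "travel": [0, 0, 0], "turn": 0},
])

```text
t: 16.9
position: [446.6, -171.1, 93.1]
ee_rot: [3.137, -0.176, 0.0]
force: [-0.4, 0.2, -6.6]
grip_width: 53.8
```

Emit:
jog_arm([
  {"grip": 1, "travel": [0, 0, -0.3], "turn": 0},
  {"grip": 1, "travel": [0, 0, -0.5], "turn": 0},
  {"grip": 1, "travel": [0, 0, -0.6], "turn": 0},
  {"grip": 1, "travel": [0, 0, -0.5], "turn": 0},
  {"grip": 1, "travel": [0, 0, -0.3], "turn": 0},
])

```text
t: 17.4
position: [447.2, -171.4, 183.3]
ee_rot: [3.136, -0.176, 0.004]
force: [0.0, 0.6, -7.0]
grip_width: 53.3
```

Emit:
jog_arm([
  {"grip": 1, "travel": [0.1, 0.3, 0], "turn": 0},
  {"grip": 1, "travel": [0.15, 0.6, 0], "turn": 0},
  {"grip": 1, "travel": [0.17, 0.7, 0], "turn": 0},
  {"grip": 1, "travel": [0.17, 0.7, 0], "turn": 0},
  {"grip": 1, "travel": [0.17, 0.7, 0], "turn": 0},
])

```text
t: 17.9
position: [462.8, -295.2, 180.2]
ee_rot: [-3.136, 0.176, 0.002]
force: [-0.1, 0.8, -6.6]
grip_width: 53.2
```

Emit:
jog_arm([
  {"grip": 1, "travel": [0.16, 0.6, 0], "turn": 0},
  {"grip": 1, "travel": [0.12, 0.4, 0], "turn": 0},
  {"grip": 1, "travel": [0.05, 0.2, 0], "turn": 0},
  {"grip": 1, "travel": [0, 0, 0], "turn": 0},
  {"grip": 1, "travel": [0, 0, 0], "turn": 0},
])

```text
t: 18.4
position: [470.5, -342.0, 180.6]
ee_rot: [-3.135, 0.176, 0.002]
force: [0.1, 1.0, -6.2]
grip_width: 53.5
```

Emit:
jog_arm([
  {"grip": 1, "travel": [0, 0, 0], "turn": 0},
  {"grip": 1, "travel": [0, 0, 0], "turn": 0},
  {"grip": 1, "travel": [0, 0, 0], "turn": 0},
  {"grip": 1, "travel": [0, 0, 0], "turn": 0},
])

```text
t: 18.8
position: [471.1, -342.6, 181.2]
ee_rot: [3.137, -0.176, 0.0]
force: [-0.0, -0.4, -6.9]
grip_width: 53.9
```

Run:
```python
from h import *
d=wrist('w6')
from plant import cams
for n in("top","side"):
    t=cams.read_camera(n);np.savez(n+"6.npz",**t);cv2.imwrite(f"pics/{n}6.png",t["img"][:,:,::-1])
```

```text
cam [ 479.1 -274.5  342.7] axes z [-0.03 -0.25 -0.97] tcp [ 471.1 -342.6  181.2] 18.8
```

View pics/side6.png

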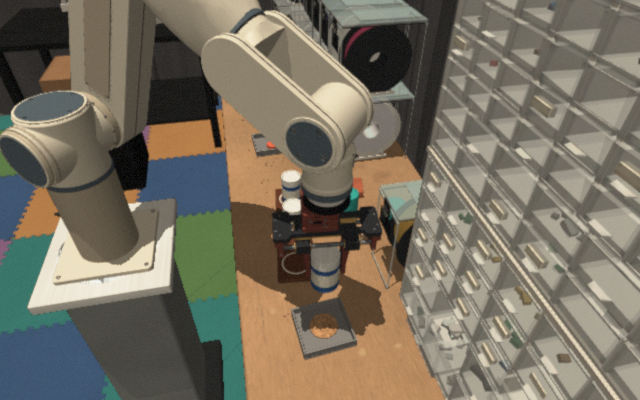

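View pics/w6.png

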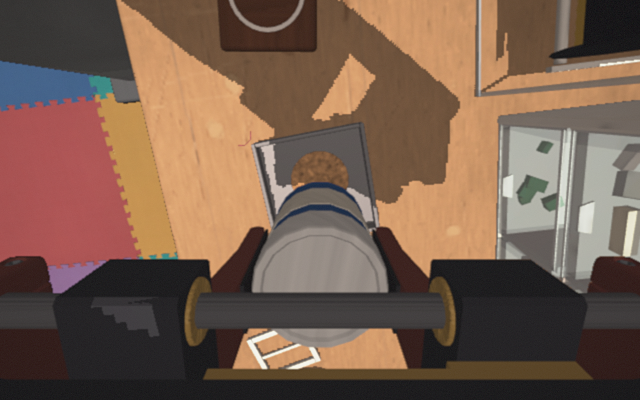

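View pics/top6.png

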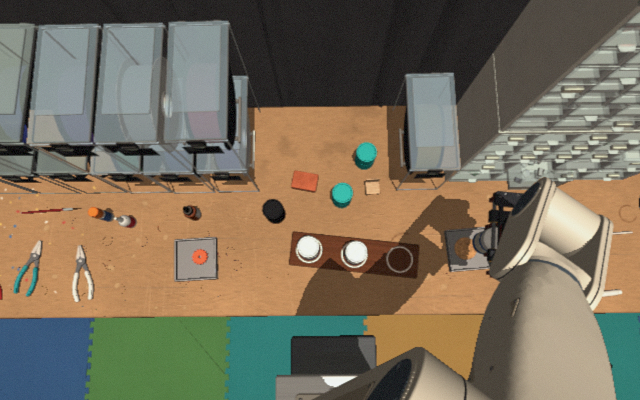

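Run:
```python
from h import *
d=load("top6")
lid(d,(285,225,330,270));lid(d,(335,235,375,272));ring(d,(375,235,425,285),[444,-166])
from plant import env
o=env.observe();print(o["t"],o["position"],o["force"],abs(o["dq"]).max(),o["grip_width"])
env.hand_in()
```

```text
lid z 92.1 mid [472.2  71.1  92.1] enc 471.9 70.8 r 26.8 mean [472.   71.3  92.1]
lid z 92.0 mid [458.6 -48.8  92. ] enc 458.2 -48.4 r 26.9 mean [458.2 -48.4  92. ]
ring [ 444.  -166.9] n 64 rms 1.03 angle bins [ 6  7  6  9 12  8  7  9]
18.95 [ 471.06758409 -342.8595075   181.1367826 ] [ 0.35171393 -0.58526257 -6.65040358] 0.0027295942870770866 53.545541084965755
the job is handed in; nothing more can be done
```

I lifted and held each tin in order, left to right. They weighed about 3.3 N, 2.7 N and 7 N, so the right-hand tin is the heaviest, at about 0.7 kg. The force readings were noisy, with one stray 0.5 N reading on the middle tin, but the gap between the tins is clear.

- **Lighter tins:** the left and middle ones are back upright on their rings. The wrist camera put both within about 1 mm of centre. The last top picture put them 1–2 mm off centre, which is about the calibration limit.
- **Heaviest tin:** I handed the job in at 18.95 s with it still gripped (opening 53.5 mm), upright and still. It is within about 1 mm of the cork pad's centre in the right tray. By calculation its underside is about 14 cm above the pad.
- **Other objects:** I did not touch the gear, sanding block, chair or dropper bottle. In the last top picture they look to be where they were at the start, but I compared that by eye only.

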